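# Seat the busbar insulator in the corner stop

### The arm

A 6-joint arm with a two-finger parallel gripper is mounted at the origin on the work surface. World frame = base frame: x ahead of the robot, y to its left, z up, the work surface at z = 0. Lengths are in mm, angles in rad, forces in N, time in s.
With the tool pointing down it reaches from about 225 to 725 mm from the base axis. Payload 3.1 kg.
Tool frame: the origin (TCP) lies between the finger pads; the fingertips stand 8 mm ahead of it and the grasp point (between the pads) lies 11 mm behind it (manip.tips_ahead is the z of the fingertips in the tool frame, in mm); z points along the fingers, y is the direction in which the jaws open and shut (so a half turn about z gives the same grasp; the last joint's range is limited). The gripper opens to 85 mm and grips with 20 to 120 N. Pads are 22 mm wide; open, the fingers measure 114 mm over their backs; the gripper's body (76 mm by 85 mm) begins 54 mm behind the grasp point. The pads swing forward as they close: fully open they stand 13 mm farther back than shut.
Start: joints at [1.149, 0.048, 0.099, 1.622, 0, 1.443], TCP at [152.043, 502.494, 239.312] pointing down, gripper open.
Joint ranges: [-2.91, 2.91], [-0.99, 1.94], [-1.21, 1.42], [-2.12, 2.29], [-1.49, 1.47], [-3.14, 3.14]. Speed limits (rad/s): [2.79, 2.79, 3.14, 3.14, 3.14, 3.14].

### API

Orientations are given as a 3x3 rotation matrix whose columns are the frame's x, y, z axes.
In Python, from rig import manip, get_image gives the robot as it stands.
- The arm moves only by the tool jog_arm, never from a script. Its argument "steps" is text: rows parted by semicolons, each of 7 numbers parted by spaces: the shift along the world's x, y, z in mm, then the turn, a rotation vector about the world's x, y, z in degrees, then the closure, from 0 (fully open) to 1 (shut). A call has exactly 8 rows; each row is the pose to reach, as a shift and turn from the pose commanded when the call began; what a row does not reach only later rows make up. A row lasts 1/12 s, in which the tool goes at most 41.7 mm and 7.16 degrees, less where a joint would pass 70% of its speed; a pose out of reach is approached as far as the arm can. A call with a gripper value outside its range is refused whole. The fingers move at their own pace and stop on an object; "squeeze" is the grip in N (left out, the last holds). Time passes only in rows, so rows that repeat a pose let the fingers close, or fill a call up. It gives the time, the measured TCP pose, the force and the opening at its end, in the units of the state.
- manip.get_obs(): the state, without advancing time (a new reading comes with each control period).
- get_image(name): name is "scene" or "top" or "wrist"; returns a dict with "pixels" (400x640x3 uint8, red, green, blue), "depth" (400x640 float32, mm along the optical axis (not along the pixel's ray), 0 where there is no reading), "K" (3x3 intrinsics, pixels), "dist_coeffs" ([k1, k2, p1, p2, k3] as OpenCV has them; the pictures are not rectified), "R" (3x3) and "t" (3): a world point X has camera coordinates R X + t. Camera axes: x right, y down, z forward; pixel columns grow to the right and rows downward; lengths in mm; the calibration is good to about 2 mm. A picture is of the moment at which its call begins.
- manip.finish_job(): hands the job in, once; it reports no verdict.
The state is a dict: "t": time; "joint_pos": joint angles; "qd": joint speeds; "joint_torque": joint torques, N m; "tcp_pos": TCP position; "tcp_rot": TCP orientation; "ft_force": force on the tool from outside, world axes, zero at the start; "torque": the same for the moment, N m; "width": finger opening in mm.
Only numpy, scipy, OpenCV 4.12 (cv2) and the standard library are available. Lean on these libraries where they do the work, as an engineer would, in place of code of your own. Each camera call takes 0.05 s, during which the arm holds its last target.

### The job

On the switchgear bench stand three white post insulators; take the one with the oblong foot plate, slide it upright along the bench without lifting it, and push it home into the inner corner of the grey steel corner stop, so that the foot lies square, with its long edge flush against the stop's long far rail and its short edge flush against the short side rail. Leave the round-footed and the square-footed insulators standing where they are, and let go.

Things in the scene. Friction and masses are not known exactly. Their poses are not given: they have to be found in the camera images.
- oblong_insulator: The only one with an oblong steel foot: 80 mm along own x, 110 along own y, 12 thick (half turn is the same). In its middle a round, ribbed white ceramic post 52 mm across, z = 12 to 48 mm, to grip low down, and a 32 mm aluminium cap up to 54 mm. Origin: centre of the foot's underside, z up. Loose on the bench (z = 0), 0.8 kg; starts yawed within 45 degrees of the stop.
- corner_stop: Fixed grey steel L. Origin: inner corner, bench level, z up. Long far rail: 160 mm along own +y, inner face x = 0 facing own -x (about towards the robot). Short side rail: 90 mm along own -x, inner face y = 0 facing own +y. Rails 25 mm high, 8 thick; 4 mm high, 30 wide flanges outside. A flush oblong foot has its centre at own x = -40, y = +55 mm, axes parallel to the stop's.
- round_insulator: Look-alike, to be left alone: insulator with a round steel foot, 84 mm across, 12 mm thick. Same ribbed white ceramic post (52 mm across, from z = 12 to 48 mm) and cap as the others. Origin: centre of the foot's underside, z up. Loose, stands upright, about 0.8 kg.
- square_insulator: Look-alike, to be left alone: insulator with a square steel foot, 72 x 72 mm, 12 mm thick. Same ribbed white ceramic post (52 mm across, from z = 12 to 48 mm) and cap as the others. Origin: centre of the foot's underside, z up. Loose, stands upright, about 0.8 kg.

How it is judged:
By the outcome, as a careful person would: the job done as asked, in the order asked, and still so for the second after the job is handed in, with the robot touching nothing.
It also fails if it takes over 43 s, if anything falls off the work surface, if the arm or the gripper's body presses on something with over 40 N, if the wrist force passes 120 N, or if a joint passes its speed limit or range.

## Working session

There is one attempt and no reset: what is moved stays moved. The work goes in short steps, Python scripts to look and compute and a tool call to move; the robot and the scene stay as the last step left them, time stands still between calls to the robot, and variables do not carry over. Pictures are saved under pics/ and viewed, and the job is handed in when it is done.

Besides the shell and the picture viewer there is one more tool, called after "Request:" as name(argument=value, ...), one argument or row to a line, values as JSON. jog_arm: Moves the arm, as the interface text tells. Its arguments: {"type":"object","properties":{"steps":{"type":"string"},"squeeze":{"type":"number"}},"required":["steps"]}

```bash
mkdir -p pics; ls; python3 - <<'E'
from rig import manip,get_image
import cv2,numpy as np,pickle
D={}
for n in ["scene","top","wrist"]:
    d=get_image(n);D[n]=d
    cv2.imwrite(f"pics/{n}0.png",d["pixels"][:,:,::-1])
    print(n,d["K"].tolist(),d["dist_coeffs"],(-d["R"].T@d["t"]).round(0),d["R"].round(3).tolist())
pickle.dump(D,open("d0.pkl","wb"))
o=manip.get_obs();print(o["t"],o["tcp_pos"],o["tcp_rot"],o["width"],o["ft_force"])
E
```

```text
pics
scene [[520.9108356480167, 0.0, 317.6894619263486], [0.0, 520.9108356480167, 203.47630917169607], [0.0, 0.0, 1.0]] [-0.154874  0.        0.        0.        0.      ] [1297.  257.  965.] [[-0.276, 0.961, -0.007], [0.741, 0.208, -0.639], [-0.613, -0.182, -0.769]]
top [[361.86745864891077, 0.0, 318.5600895441712], [0.0, 361.86745864891077, 205.95115827302033], [0.0, 0.0, 1.0]] [-0.00979331  0.          0.          0.          0.        ] [406.  27. 831.] [[0.01, -0.999, -0.03], [-0.983, -0.005, -0.183], [0.183, 0.032, -0.983]]
wrist [[333.0176809699802, 0.0, 321.23857298271156], [0.0, 333.0176809699802, 197.66638042510814], [0.0, 0.0, 1.0]] [0.00486682 0.         0.         0.         0.        ] [ 81. 525. 373.] [[0.289, 0.957, -0.002], [0.915, -0.276, 0.296], [0.282, -0.088, -0.955]]
0.15 [151.85402447 502.08126066 238.36691685] [[-9.57154400e-01  2.89577037e-01 -7.70600961e-04]
 [ 2.89577951e-01  9.57152976e-01 -1.67054665e-03]
 [ 2.53831055e-04 -1.82212012e-03 -9.99998308e-01]] 85.62220203087892 [0.25022523 0.18548657 0.58131639]
```

View pics/top0.png

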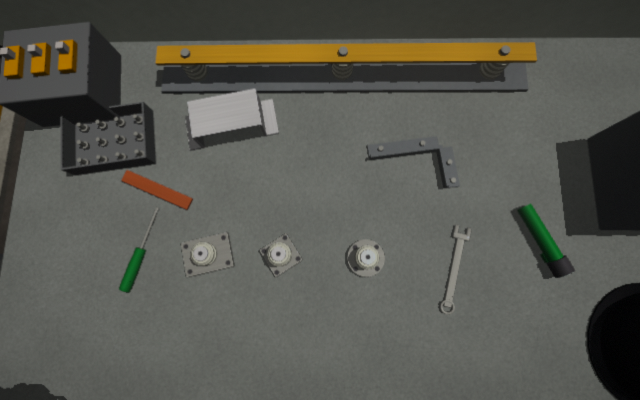

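View pics/scene0.png

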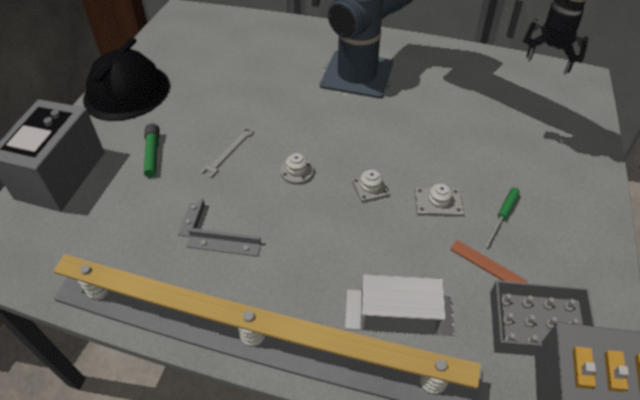

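View pics/wrist0.png

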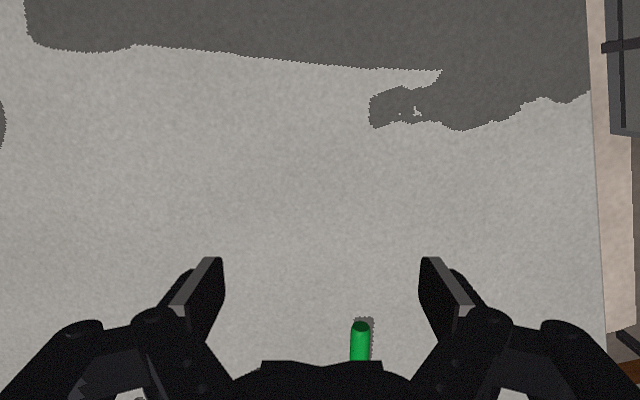

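The top view shows the oblong foot at about (207,255), the square at (281,255), the round at (367,258), and the stop's inner corner near (438,152). I'll look at enlarged crops before measuring.

```bash
python3 - <<'E'
import pickle,cv2,numpy as np
D=pickle.load(open("d0.pkl","rb"))
p=D["top"]["pixels"][:,:,::-1]
a=cv2.resize(p[225:285,170:250],None,fx=7,fy=7,interpolation=cv2.INTER_CUBIC)
b=cv2.resize(p[130:195,360:470],None,fx=7,fy=7,interpolation=cv2.INTER_CUBIC)
cv2.imwrite("pics/a.png",np.clip(a*1.5,0,255));cv2.imwrite("pics/b.png",np.clip(b*1.8,0,255))
p=D["scene"]["pixels"][:,:,::-1]
c=cv2.resize(p[190:265,170:270],None,fx=7,fy=7,interpolation=cv2.INTER_CUBIC)
cv2.imwrite("pics/c.png",np.clip(c*1.8,0,255))
E
```

```text
[ WARN:0@0.041] global loadsave.cpp:1063 imwrite_ Unsupported depth image for selected encoder is fallbacked to CV_8U.
```

View pics/a.png

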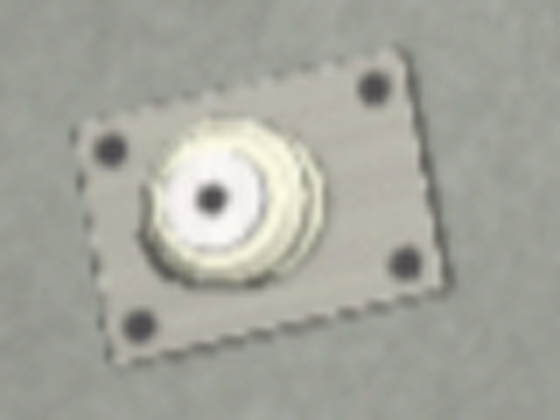

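View pics/b.png

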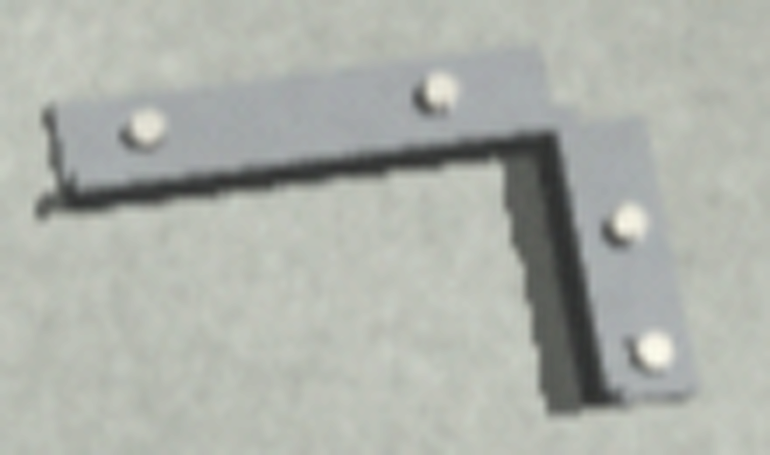

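View pics/c.png

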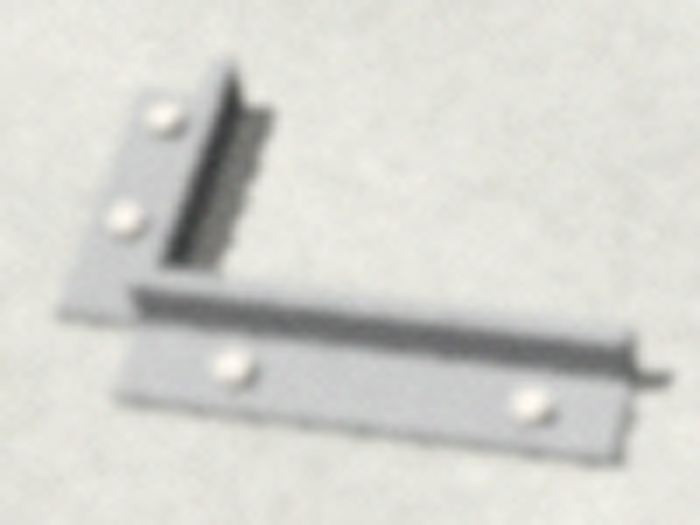

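```bash
cat > h.py <<'E'
import cv2,numpy as np
def cast(d,uv,z):
    uv=np.array(uv,float).reshape(-1,1,2)
    n=cv2.undistortPoints(uv,d["K"],d["dist_coeffs"]).reshape(-1,2)
    r=np.c_[n,np.ones(len(n))]@d["R"]; c=-d["R"].T@d["t"]
    return c+r*((z-c[2])/r[:,2])[:,None]
def crop(pts,x0,y0,s=7): return (np.array(pts,float)+.5)/s-.5+[x0,y0]
E
python3 - <<'E'
import pickle,numpy as np
from h import *
D=pickle.load(open("d0.pkl","rb"));T=D["top"];S=D["scene"]
h=cast(T,crop([(111,150),(374,88),(405,263),(139,326)],170,225),12)
print("holes",h.round(1).tolist(),h.mean(0).round(1),[np.linalg.norm(h[i]-h[(i+1)%4]).round(1) for i in range(4)])
for a,b in((1,0),(2,3),(0,3),(1,2)):
    v=h[b]-h[a];print("ang",np.degrees(np.arctan2(v[1],v[0])).round(1))
f=cast(T,crop([(76,128),(405,50),(450,288),(112,362)],170,225),12);print("foot",f.round(1).tolist(),f.mean(0),[np.linalg.norm(f[i]-f[(i+1)%4]).round(1) for i in range(4)])
print("cap",cast(T,crop([(211,198)],170,225),54))
r=cast(T,crop([(68,192),(553,133),(605,402)],360,130),25)
print("stop top z25",r.round(1).tolist(),np.linalg.norm(np.diff(r,axis=0),axis=1))
for a,b in((1,0),(1,2)):
    v=r[b]-r[a];print("ang",np.degrees(np.arctan2(v[1],v[0])).round(1))
r=cast(S,crop([(625,345),(165,278),(238,85)],170,190),25);print("scene z25",r.round(1).tolist())
for n,uv in (("sq",(281,255)),("round",(368,257))): print(n,cast(T,[uv],54).round(0))
print("box/bar",cast(T,[(187,140),(267,135),(192,208)],0).round(0))
E
```

```text
holes [[464.2, 357.2, 12.0], [485.1, 271.6, 12.0], [428.7, 258.2, 12.0], [407.7, 343.6, 12.0]] [446.4 307.7  12. ] [np.float64(88.1), np.float64(58.0), np.float64(87.9), np.float64(58.0)]
ang 103.8
ang 103.8
ang -166.5
ang -166.6
foot [[471.2, 369.3, 12.0], [497.6, 262.1, 12.0], [420.9, 243.2, 12.0], [396.2, 351.6, 12.0]] [446.49236975 306.56061144  12.        ] [np.float64(110.4), np.float64(79.0), np.float64(111.2), np.float64(77.1)]
cap [[446.70520883 307.85387494  54.        ]]
stop top z25 [[672.1, -62.9, 25.0], [692.6, -223.0, 25.0], [601.3, -235.1, 25.0]] [161.42666957  92.11323227]
ang 97.3
ang -172.5
scene z25 [[682.3, -62.6, 25.0], [698.6, -216.9, 25.0], [616.4, -227.2, 25.0]]
sq [[444. 132.  54.]]
round [[441. -54.  54.]]
box/bar [[724. 379.   0.]
 [736. 182.   0.]
 [555. 353.   0.]]
```

The hole pattern measures 88×58 mm and the foot about 110×78 mm, which matches the oblong foot. Its centre is about (446.5, 307.8) with yaw 13.7°. The stop corner is about (692.6, −223) with yaw about 7.4°, and its rails measure 161/92 mm against the stated 160/90. Next I approach above the post.

Request:
jog_arm(
  steps="20 -13 0 0 0 2 0; 55 -36 -8 0 0 6 0; 92 -60 -20 0 0 11 0; 130 -85 -35 0 0 16 0; 168 -110 -50 0 0 21 0; 206 -135 -65 0 0 26 0; 242 -158 -80 0 0 30 0; 270 -178 -90 0 0 30.6 0",
  squeeze=40,
)

```text
t: 0.82
tcp_pos: [406.2, 334.6, 154.6]
tcp_rot: [[-0.971, -0.241, -0.001], [-0.241, 0.971, -0.0], [0.001, 0.0, -1.0]]
ft_force: [0.6, 1.1, 0.9]
width: 85.5
```

Request:
jog_arm(
  steps="14 -10 -10 0 0 0 0; 22 -15 -20 0 0 0 0; 24.5 -16.7 -30 0 0 0 0; 24.5 -16.7 -35 0 0 0 0; 24.5 -16.7 -40 0 0 0 0; 24.5 -16.7 -40 0 0 0 0; 24.5 -16.7 -40 0 0 0 0; 24.5 -16.7 -40 0 0 0 0",
)

```text
t: 1.48
tcp_pos: [429.3, 320.4, 116.5]
tcp_rot: [[-0.971, -0.24, 0.001], [-0.24, 0.971, 0.001], [-0.001, 0.0, -1.0]]
ft_force: [0.3, 0.4, 0.1]
width: 85.2
```

```bash
python3 - <<'E'
from rig import manip,get_image
import cv2,numpy as np,pickle
d=get_image("wrist");pickle.dump(d,open("w1.pkl","wb"))
cv2.imwrite("pics/w1.png",d["pixels"][:,:,::-1])
o=manip.get_obs();print(o["t"],o["tcp_pos"],o["tcp_rot"].round(3).tolist(),o["joint_pos"],o["ft_force"])
E
```

```text
1.5333 [429.45722367 320.27257658 116.63182631] [[-0.971, -0.239, 0.001], [-0.239, 0.971, 0.001], [-0.001, 0.001, -1.0]] [ 5.15525532e-01  8.21412330e-02 -1.08834070e-01  1.37828918e+00
  9.40922412e-05  2.73693250e-01] [0.33802253 0.53102142 0.07452076]
```

View pics/w1.png

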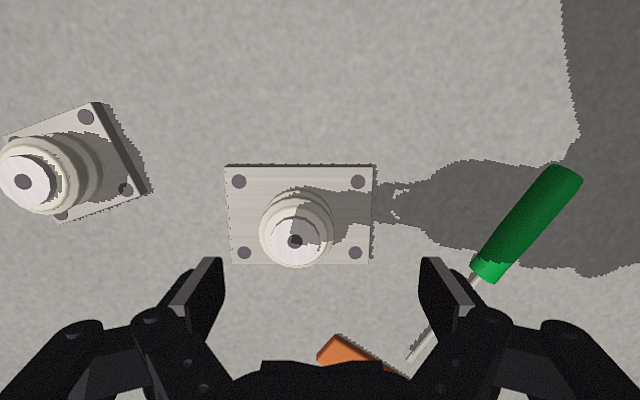

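Wrist view: the foot's holes are at (239,181), (358,182), (355,253) and (244,253), with the cap centre at (295,241). The foot is square to the jaws.

```bash
python3 - <<'E'
import pickle
from h import *
d=pickle.load(open("w1.pkl","rb"))
h=cast(d,[(239,181),(358,182),(355,253),(244,253)],12);print(h.round(1).tolist(),h.mean(0))
for a,b in((1,0),(2,3),(0,3),(1,2)):
    v=h[b]-h[a];print("ang",np.degrees(np.arctan2(v[1],v[0])).round(1),np.linalg.norm(v))
print(cast(d,[(295,241)],54))
E
```

```text
[[431.4, 258.3, 12.0], [411.0, 344.1, 12.0], [467.6, 357.6, 12.0], [488.7, 272.1, 12.0]] [449.65993058 308.03081615  12.        ]
ang -76.6 88.21154562859421
ang -76.1 88.07399047388382
ang 13.6 58.90543524853482
ang 13.4 58.16266957400071
[[449.23915088 307.97848568  54.        ]]
```

Request:
jog_arm(
  steps="9 -6 -10 0 0 0 0; 18.5 -12.3 -20 0 0 0 0; 18.5 -12.3 -35 0 0 0 0; 18.5 -12.3 -50 0 0 0 0; 18.5 -12.3 -65 0 0 0 0; 18.5 -12.3 -78 0 0 0 0; 18.5 -12.3 -87 0 0 0 0; 18.5 -12.3 -92 0 0 0 0",
)

```text
t: 2.2
tcp_pos: [447.5, 305.6, 21.1]
tcp_rot: [[-0.972, -0.237, -0.003], [-0.237, 0.972, -0.002], [0.003, -0.001, -1.0]]
ft_force: [0.1, -0.2, 0.1]
width: 85.4
```

Request:
jog_arm(
  steps="0 1.5 2 0 0 0 0; 0 1.5 2 0 0 0 0.2; 0 1.5 2 0 0 0 0.3; 0 1.5 2 0 0 0 0.4; 0 1.5 2 0 0 0 0.6; 0 1.5 2 0 0 0 1; 0 1.5 2 0 0 0 1; 0 1.5 2 0 0 0 1",
  squeeze=40,
)

```text
t: 2.87
tcp_pos: [449.6, 308.2, 27.5]
tcp_rot: [[-0.971, -0.238, 0.003], [-0.238, 0.971, -0.001], [-0.003, -0.002, -1.0]]
ft_force: [-0.3, -2.8, 6.0]
width: 50.9
```

```bash
python3 - <<'E'
from rig import manip,get_image
import cv2
d=get_image("wrist")
cv2.imwrite("pics/w2.png",d["pixels"][:,:,::-1])
o=manip.get_obs();print(o["t"],o["tcp_pos"],o["ft_force"],o["width"])
E
```

```text
2.9167 [449.60977941 308.18845215  27.47701531] [ 0.01529211 -2.90501948  5.40693899] 50.651701583729995
```

View pics/w2.png

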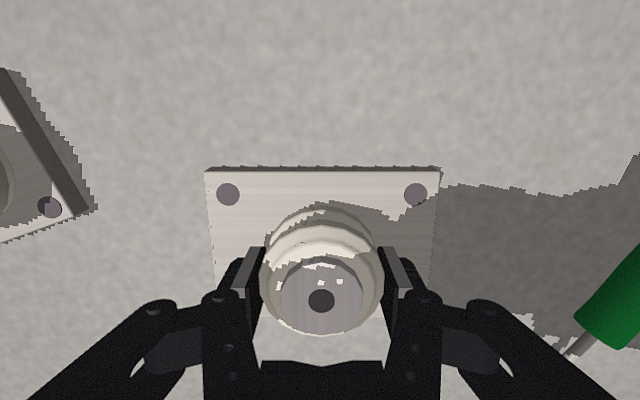

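The post is gripped and centred, with the cap at (321,300) between the pads and a slight down-bias of 5 N. Now I slide diagonally, clear of the square insulator and the orange bar.

Request:
jog_arm(
  steps="3 -3 -1 0 0 0 1; 9 -9 -1 0 0 0 1; 17 -17 -1 0 0 0 1; 25 -25 -1 0 0 0 1; 33 -33 -1 0 0 0 1; 40 -40 -1 0 0 0 1; 46 -46 -1 0 0 0 1; 50 -49 -1 0 0 0 1",
)

```text
t: 3.58
tcp_pos: [497.6, 263.6, 27.5]
tcp_rot: [[-0.971, -0.24, -0.001], [-0.24, 0.971, 0.01], [-0.001, 0.01, -1.0]]
ft_force: [-8.3, 9.1, 12.6]
width: 51.3
```

Request:
jog_arm(
  steps="6 -6 0 0 0 0 1; 14 -14 0 0 0 0 1; 22 -22 0 0 0 0 1; 30 -31 0 0 0 0 1; 38 -40 0 0 0 0 1; 45 -50 0 0 0 0 1; 51 -60 0 0 0 0 1; 56 -70 0 0 0 0 1",
)

```text
t: 4.25
tcp_pos: [554.8, 194.4, 27.6]
tcp_rot: [[-0.97, -0.241, 0.002], [-0.241, 0.97, 0.011], [-0.004, 0.01, -1.0]]
ft_force: [-4.7, 9.7, 7.8]
width: 50.6
```

```bash
python3 - <<'E'
from rig import manip,get_image
import cv2,pickle
d=get_image("top");pickle.dump(d,open("t2.pkl","wb"))
cv2.imwrite("pics/t2.png",d["pixels"][:,:,::-1])
o=manip.get_obs();print(o["t"],o["tcp_pos"],o["ft_force"],o["width"])
E
```

```text
4.3 [556.23212508 191.52696651  27.38726919] [-3.07856291  5.77555561  7.34762512] 50.73183742700591
```

View pics/t2.png

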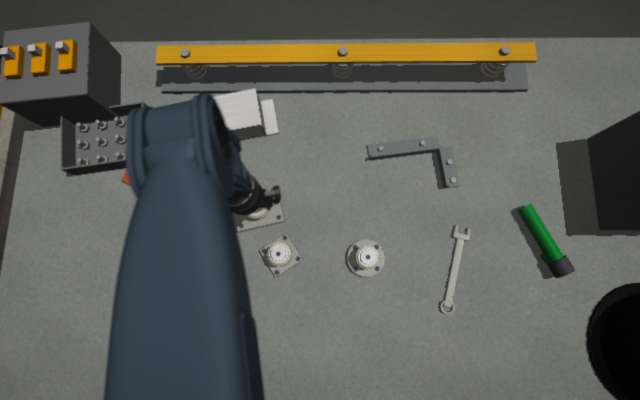

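Request:
jog_arm(
  steps="2 -8 0 0 0 0 1; 5 -18 0 0 0 0 1; 8 -30 0 0 0 -0.3 1; 11 -43 0 0 0 -0.6 1; 14 -56 0 0 0 -1 1; 17 -69 0 0 0 -1.4 1; 20 -82 0 0 0 -1.7 1; 23 -95 0 0 0 -2 1",
)

```text
t: 4.97
tcp_pos: [578.8, 99.1, 27.6]
tcp_rot: [[-0.978, -0.207, 0.004], [-0.207, 0.978, 0.01], [-0.006, 0.009, -1.0]]
ft_force: [-2.1, 10.6, 7.9]
width: 50.6
```

Request:
jog_arm(
  steps="3 -13 0 0 0 -0.3 1; 5 -26 0 0 0 -0.6 1; 7 -39 0 0 0 -0.9 1; 10 -52 0 0 0 -1.2 1; 13 -65 0 0 0 -1.5 1; 16 -78 0 0 0 -1.8 1; 18 -90 0 0 0 -2.1 1; 20 -102 0 0 0 -2.4 1",
)

```text
t: 5.63
tcp_pos: [599.1, -3.0, 27.6]
tcp_rot: [[-0.986, -0.166, 0.005], [-0.166, 0.986, 0.01], [-0.006, 0.009, -1.0]]
ft_force: [-1.8, 10.5, 8.7]
width: 51.0
```

Request:
jog_arm(
  steps="2 -12 0 0 0 -0.3 1; 4 -24 0 0 0 -0.6 1; 6 -36 0 0 0 -0.9 1; 8 -48 0 0 0 -1.2 1; 10 -59 0 0 0 -1.5 1; 12 -69 0 0 0 -1.8 1; 14 -78 0 0 0 -2.0 1; 15 -86 0 0 0 -2.2 1",
)

```text
t: 6.3
tcp_pos: [614.2, -89.1, 27.5]
tcp_rot: [[-0.992, -0.128, 0.005], [-0.128, 0.992, 0.009], [-0.006, 0.008, -1.0]]
ft_force: [-1.9, 10.9, 9.3]
width: 51.1
```

Request:
jog_arm(
  steps="1 -8 0 0 0 0 1; 2 -16 0 0 0 0 1; 3 -24 0 0 0 0 1; 4 -31 0 0 0 0 1; 5 -38 0 0 0 0 1; 6 -43 0 0 0 0 1; 6 -47 0 0 0 0 1; 6 -47 0 0 0 0 1",
)

```text
t: 6.97
tcp_pos: [620.4, -137.0, 27.5]
tcp_rot: [[-0.992, -0.127, 0.005], [-0.127, 0.992, 0.007], [-0.006, 0.006, -1.0]]
ft_force: [-1.3, 8.3, 8.5]
width: 51.1
```

```bash
python3 - <<'E'
from rig import manip,get_image
import cv2,pickle
D={}
for n in("top","scene","wrist"):
    d=get_image(n);D[n]=d
    cv2.imwrite(f"pics/{n}3.png",d["pixels"][:,:,::-1])
pickle.dump(D,open("d3.pkl","wb"))
o=manip.get_obs();print(o["t"],o["tcp_pos"],o["tcp_rot"].round(3).tolist(),o["ft_force"],o["width"])
E
```

```text
7.1167 [ 620.36444115 -136.99945574   27.40455872] [[-0.992, -0.128, 0.005], [-0.128, 0.992, 0.006], [-0.006, 0.005, -1.0]] [-1.12258186  8.19107443  7.79513645] 50.71076903642642
```

View pics/wrist3.png

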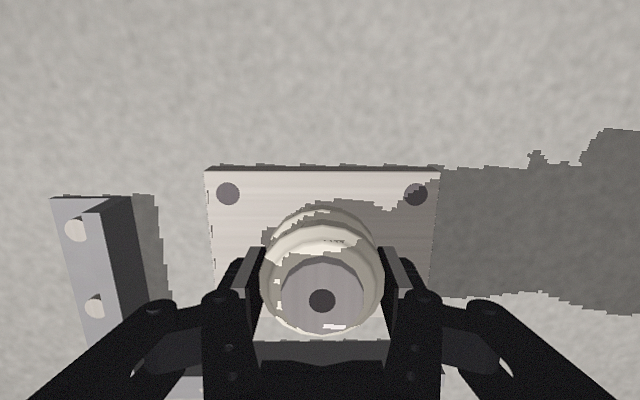

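View pics/scene3.png

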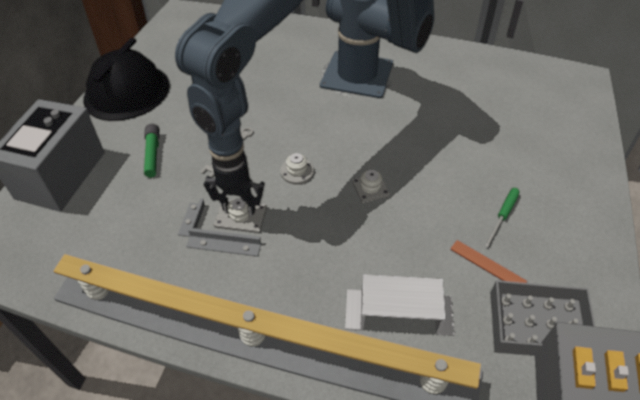

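View pics/top3.png

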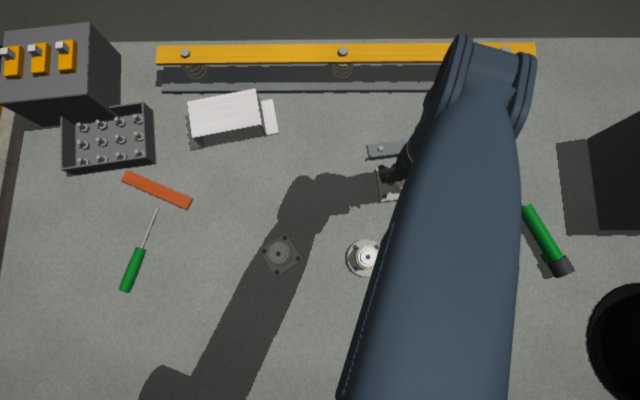

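```bash
python3 - <<'E'
import pickle,cv2
from h import *
D=pickle.load(open("d3.pkl","rb"))
d=D["wrist"]
p=d["pixels"][:,:,::-1]
cv2.imwrite("pics/w3c.png",np.clip(cv2.resize(p[150:310,40:240],None,fx=4,fy=3.75,interpolation=cv2.INTER_CUBIC).astype(float)*1.3,0,255).astype('uint8'))
p=D["scene"]["pixels"][:,:,::-1]
cv2.imwrite("pics/s3c.png",np.clip(cv2.resize(p[170:260,170:280],None,fx=7,fy=6.6,interpolation=cv2.INTER_CUBIC).astype(float)*1.8,0,255).astype('uint8'))
E
```

```text
(no output)
```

View pics/w3c.png

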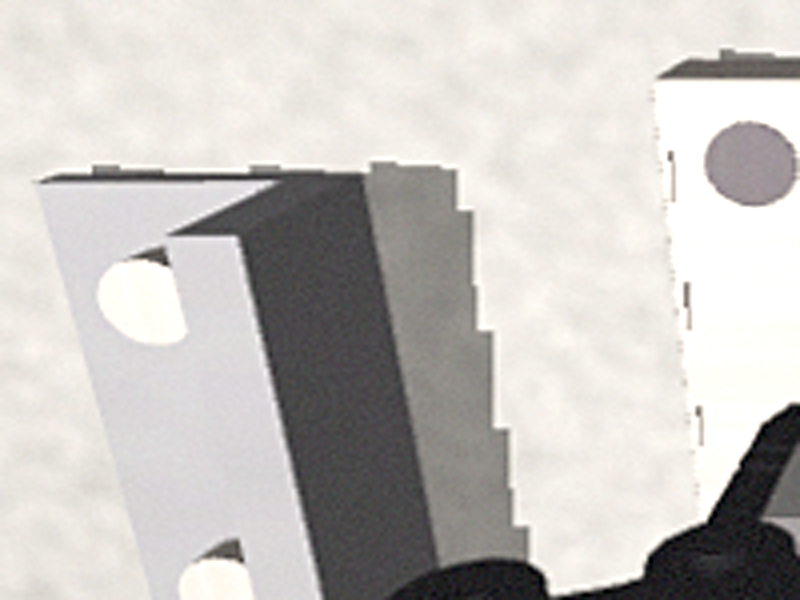

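View pics/s3c.png

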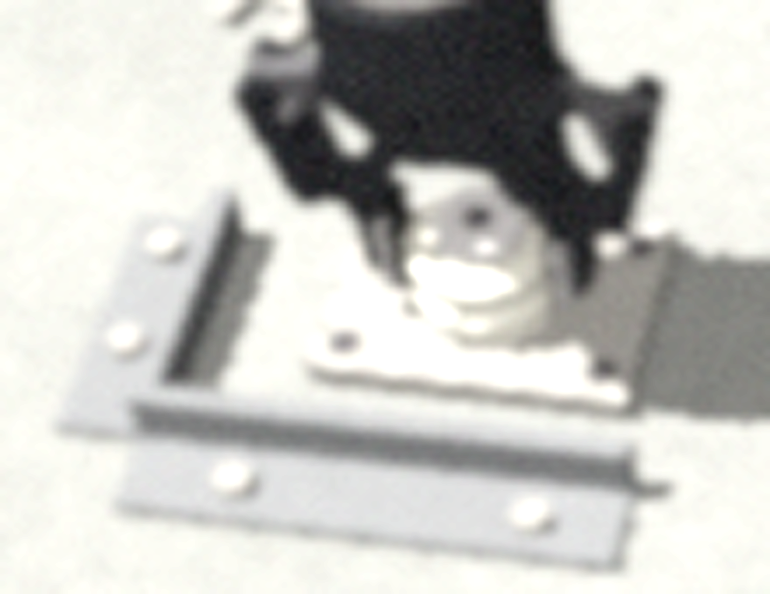

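```bash
python3 - <<'E'
import pickle
from h import *
d=pickle.load(open("d3.pkl","rb"))["wrist"]
m=lambda q:[(40+(x+.5)/4-.5,150+(y+.5)/3.75-.5) for x,y in q]
A=cast(d,m([(364,173),(437,560)]),0);B=cast(d,m([(242,236),(322,590)]),25);C=cast(d,m([(655,78),(697,480)]),12)
for n,q in(("rail0",A),("rail25",B),("foot",C)):
    v=q[1]-q[0];a=np.arctan2(v[1],v[0]);print(n,q.round(1).tolist(),np.degrees(a).round(2))
v=(A[1]-A[0])/np.linalg.norm(A[1]-A[0]);nrm=np.array([-v[1],v[0],0])
print("gap",[(c-A[0])@nrm for c in C],[(c-B[0])@nrm for c in C])
E
```

```text
rail0 [[608.0, -235.5, 0.0], [668.1, -228.0, 0.0]] 7.18
rail25 [[607.8, -235.3, 25.0], [655.5, -229.1, 25.0]] 7.34
foot [[586.8, -195.5, 12.0], [642.3, -189.0, 12.0]] 6.74
gap [np.float64(42.35294998661321), np.float64(41.93019777067236)] [np.float64(42.06198251485163), np.float64(41.63923029891077)]
```

Both views agree: the side-rail gap is about 40–42 mm and the yaw error is under 0.6°. I'll close to about 5 mm from both rails, then press gently.

Request:
jog_arm(
  steps="1 -3 0 0 0 0 1; 3 -8 0 0 0 0.2 1; 6 -14 0 0 0 0.4 1; 9 -20 0 0 0 0.4 1; 12 -26 0 0 0 0.4 1; 14 -31 0 0 0 0.4 1; 16 -34 0 0 0 0.4 1; 16.5 -35 0 0 0 0.4 1",
)

```text
t: 7.78
tcp_pos: [635.3, -171.0, 27.5]
tcp_rot: [[-0.991, -0.134, 0.002], [-0.134, 0.991, 0.008], [-0.003, 0.008, -1.0]]
ft_force: [-4.5, 11.9, 12.6]
width: 50.9
```

Request:
jog_arm(
  steps="1.5 0.2 0 0 0 0 1; 3 0.4 0 0 0 0 1; 4.5 0.6 0 0 0 0 1; 6 0.8 0 0 0 0 1; 7.5 1 0 0 0 0 1; 9 1.2 0 0 0 0 1; 10 1.3 0 0 0 0 1; 10 1.3 0 0 0 0 1",
)

```text
t: 8.45
tcp_pos: [641.1, -172.7, 27.3]
tcp_rot: [[-0.991, -0.132, -0.007], [-0.132, 0.991, 0.002], [0.007, 0.003, -1.0]]
ft_force: [-13.3, 3.0, 15.0]
width: 50.8
```

Request:
jog_arm(
  steps="1 0.1 0 0 0 0 1; 2 0.2 0 0 0 0 1; 3 0.3 0 0 0 0 1; 4 0.4 0 0 0 0 1; 5 0.5 0 0 0 0 1; 6 0.6 0 0 0 0 1; 6 0.6 0 0 0 0 1; 6 0.6 0 0 0 0 1",
)

```text
t: 9.12
tcp_pos: [646.8, -173.3, 27.3]
tcp_rot: [[-0.991, -0.131, -0.007], [-0.131, 0.991, 0.0], [0.007, 0.001, -1.0]]
ft_force: [-14.4, 1.4, 15.0]
width: 50.8
```

Request:
jog_arm(
  steps="0 0 1 0 0 0 1; 1 0.1 1 0 0 0 1; 2 0.2 1 0 0 0 1; 3 0.3 1 0 0 0 1; 4 0.4 1 0 0 0 1; 5 0.5 1 0 0 0 1; 6 0.6 1 0 0 0 1; 6 0.6 1 0 0 0 1",
)

```text
t: 9.78
tcp_pos: [650.2, -173.2, 27.4]
tcp_rot: [[-0.991, -0.131, -0.013], [-0.131, 0.991, -0.001], [0.013, 0.001, -1.0]]
ft_force: [-18.2, -1.2, 15.5]
width: 50.9
```

```bash
cat > look.py <<'E'
import sys
from rig import manip,get_image
import cv2,pickle,numpy as np
k=sys.argv[1]
D={n:get_image(n) for n in("scene","wrist")}
pickle.dump(D,open(f"d{k}.pkl","wb"))
p=D["scene"]["pixels"][:,:,::-1]
a=np.clip(cv2.resize(p[180:260,170:270],None,fx=8,fy=7.5,interpolation=cv2.INTER_CUBIC).astype(float)*1.5,0,255)
cv2.imwrite(f"pics/s{k}.png",a.astype('uint8'));cv2.imwrite(f"pics/w{k}.png",D["wrist"]["pixels"][:,:,::-1])
o=manip.get_obs();print(o["t"],o["tcp_pos"],o["ft_force"],o["width"])
E
python3 look.py 4
```

```text
9.8833 [ 650.20990828 -173.17779029   27.43017115] [-18.70632478  -0.79760533  14.9672363 ] 50.89415870993778
```

View pics/s4.png

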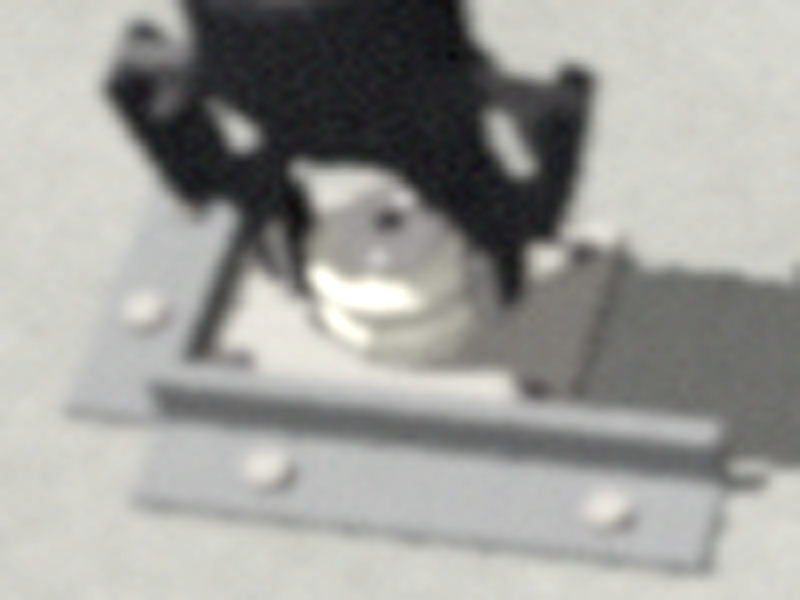

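View pics/w4.png

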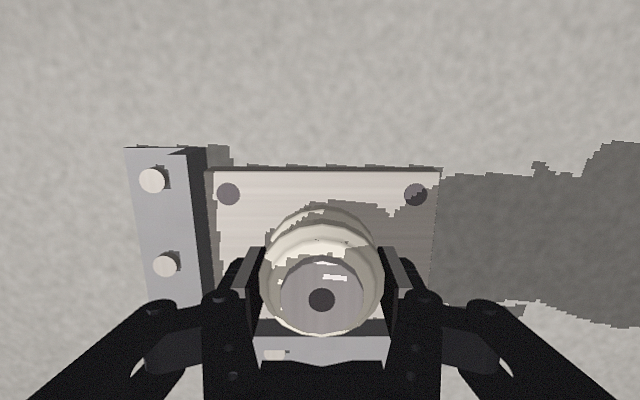

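Request:
jog_arm(
  steps="0.1 -1 0 0 0 0 1; 0.2 -2 0 0 0 0 1; 0.3 -3 0 0 0 0 1; 0.4 -4 0 0 0 0 1; 0.5 -5 0 0 0 0 1; 0.6 -6 0 0 0 0 1; 0.7 -7 0 0 0 0 1; 0.7 -7 0 0 0 0 1",
)

```text
t: 10.55
tcp_pos: [650.4, -173.7, 27.4]
tcp_rot: [[-0.991, -0.135, -0.014], [-0.136, 0.991, 0.011], [0.013, 0.013, -1.0]]
ft_force: [-19.8, 12.2, 19.3]
width: 50.8
```

Request:
jog_arm(
  steps="0 -1 0 0 0 0 1; 0 -2 0 0 0 0 1; 0 -3 0 0 0 0 1; 0 -4 0 0 0 0 1; 0 -5 0 0 0 0 1; 0 -6 0 0 0 0 1; 0 -6 0 0 0 0 1; 0 -6 0 0 0 0 1",
)

```text
t: 11.22
tcp_pos: [650.6, -174.6, 27.7]
tcp_rot: [[-0.99, -0.138, -0.014], [-0.138, 0.99, 0.019], [0.011, 0.021, -1.0]]
ft_force: [-20.3, 21.7, 21.8]
width: 51.2
```

```bash
python3 look.py 5
```

```text
11.3167 [ 650.58669822 -174.65944398   27.75401162] [-20.35792858  21.45814986  22.26155164] 50.60729206849071
```

View pics/w5.png

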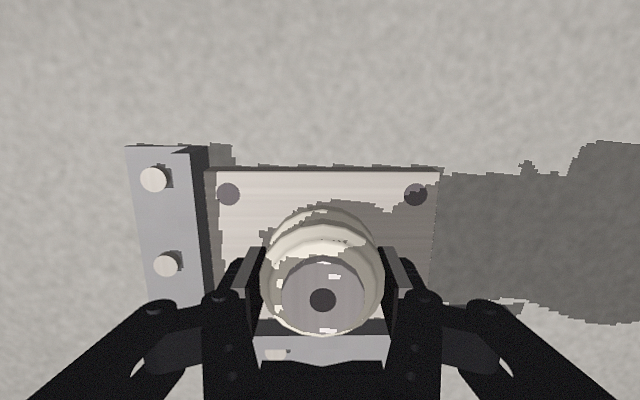

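View pics/s5.png

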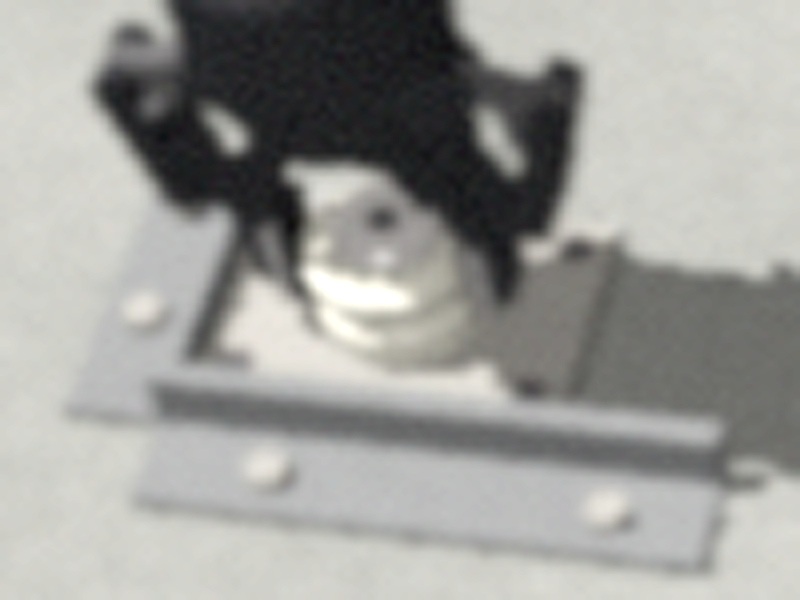

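```bash
python3 - <<'E'
import pickle,cv2
from h import *
d=pickle.load(open("d5.pkl","rb"))["wrist"]
p=d["pixels"][:,:,::-1]
f=lambda q:np.clip(q.astype(float)*1.3,0,255).astype('uint8')
cv2.imwrite("pics/w5a.png",f(cv2.resize(p[130:290,110:250],None,fx=5,fy=3.75,interpolation=cv2.INTER_CUBIC)))
cv2.imwrite("pics/w5b.png",f(cv2.resize(p[300:375,240:400],None,fx=5,fy=5,interpolation=cv2.INTER_CUBIC)))
E
```

```text
(no output)
```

View pics/w5a.png

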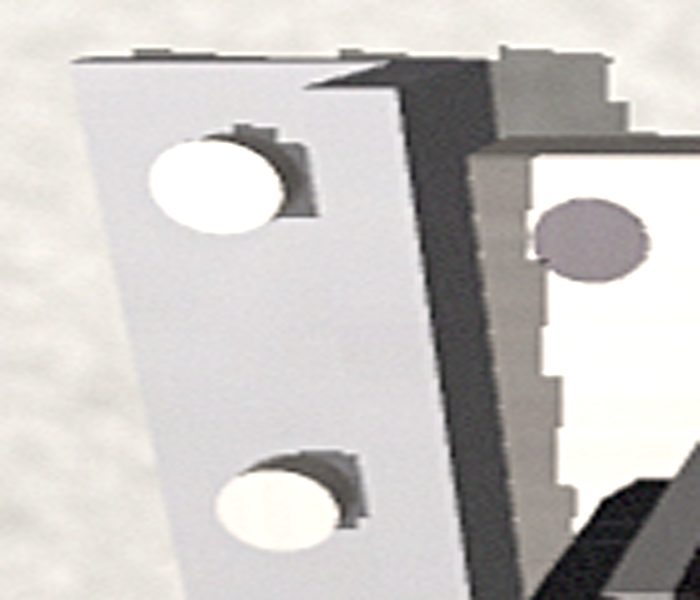

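View pics/w5b.png

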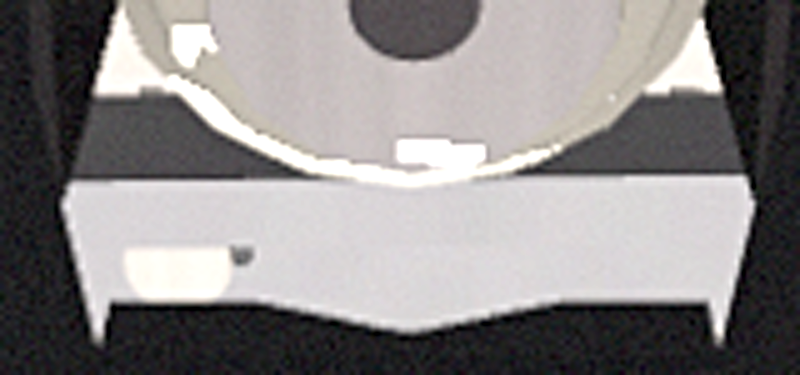

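```bash
python3 - <<'E'
import pickle
from h import *
d=pickle.load(open("d5.pkl","rb"))["wrist"]
m=lambda q,x0,y0,sx,sy:[(x0+(x+.5)/sx-.5,y0+(y+.5)/sy-.5) for x,y in q]
def line(n,q):
    v=q[1]-q[0];print(n,q.round(1).tolist(),np.degrees(np.arctan2(v[1],v[0])).round(2))
def gap(A,C):
    v=(A[1]-A[0])/np.linalg.norm(A[1]-A[0]);n=np.array([-v[1],v[0],0]);return [round(float((c-A[0])@n),2) for c in C]
B=cast(d,m([(400,88),(470,600)],110,130,5,3.75),25);C=cast(d,m([(468,155),(525,590)],110,130,5,3.75),12)
line("side",B);line("foot",C);print(gap(B,C))
B=cast(d,m([(70,181),(750,175)],240,300,5,5),25);C=cast(d,m([(100,95),(725,93)],240,300,5,5),12)
line("far",B);line("foot",C);print(gap(B,C))
E
```

```text
side [[607.6, -235.3, 25.0], [671.3, -227.1, 25.0]] 7.39
foot [[617.8, -233.5, 12.0], [677.7, -225.3, 12.0]] 7.73
[0.54, 0.89]
far [[694.1, -201.8, 25.0], [685.2, -135.2, 25.0]] 97.6
foot [[693.7, -201.0, 12.0], [685.3, -135.0, 12.0]] 97.3
[0.26, -0.09]
```

Measured gaps are far rail ≈0.1 mm and side rail ≈0.5–0.9 mm. I'll ease the x press to cut rail friction and push along −y a bit more.

Request:
jog_arm(
  steps="-3 0 0.5 0 0 0 1; -6 -1 1 0 0 0 1; -6 -3 1 0 0 0 1; -6 -5 1 0 0 0 1; -6 -7 1 0 0 0 1; -6 -8 1 0 0 0 1; -6 -8 1 0 0 0 1; -6 -8 1 0 0 0 1",
)

```text
t: 11.98
tcp_pos: [650.7, -175.4, 28.6]
tcp_rot: [[-0.99, -0.141, -0.001], [-0.141, 0.989, 0.033], [-0.003, 0.033, -0.999]]
ft_force: [-5.7, 35.1, 17.1]
width: 50.7
```

Request:
jog_arm(
  steps="2 3 -0.5 0 0 0 1; 4 6 -1 0 0 0 1; 6 8 -1 0 0 0 1; 7 9 -1 0 0 0 1; 7 10 -1 0 0 0 1; 7 10 -1 0 0 0 1; 7 10 -1 0 0 0 1; 7 10 -1 0 0 0 1",
)

```text
t: 12.65
tcp_pos: [650.6, -174.9, 27.7]
tcp_rot: [[-0.99, -0.137, -0.016], [-0.137, 0.99, 0.016], [0.014, 0.018, -1.0]]
ft_force: [-22.7, 17.0, 21.9]
width: 51.2
```

```bash
python3 look.py 6; python3 - <<'E'
import pickle,cv2
from h import *
d=pickle.load(open("d6.pkl","rb"))["wrist"]
p=d["pixels"][:,:,::-1]
f=lambda q:np.clip(q.astype(float)*1.3,0,255).astype('uint8')
cv2.imwrite("pics/w6a.png",f(cv2.resize(p[130:290,110:250],None,fx=5,fy=3.75,interpolation=cv2.INTER_CUBIC)))
cv2.imwrite("pics/w6b.png",f(cv2.resize(p[300:375,240:400],None,fx=5,fy=5,interpolation=cv2.INTER_CUBIC)))
E
```

```text
12.75 [ 650.61633141 -174.91264805   27.6937162 ] [-23.0178948   16.81112663  22.83576076] 50.60674365514996
```

View pics/w6a.png

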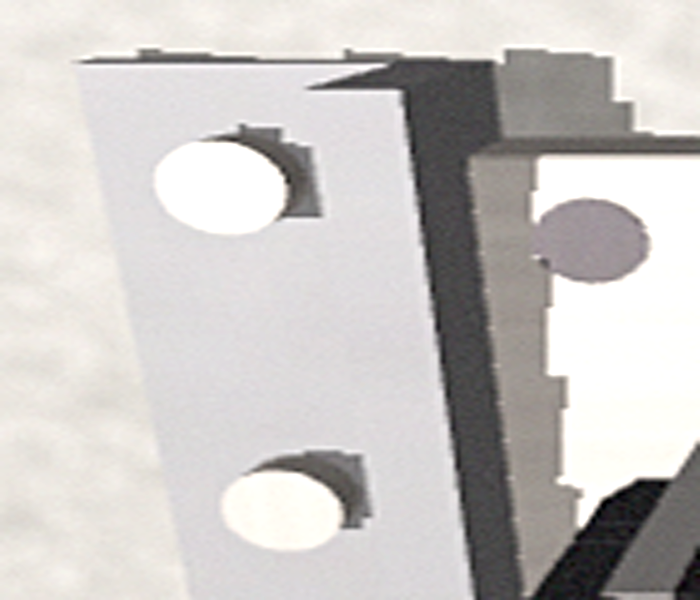

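View pics/w6b.png

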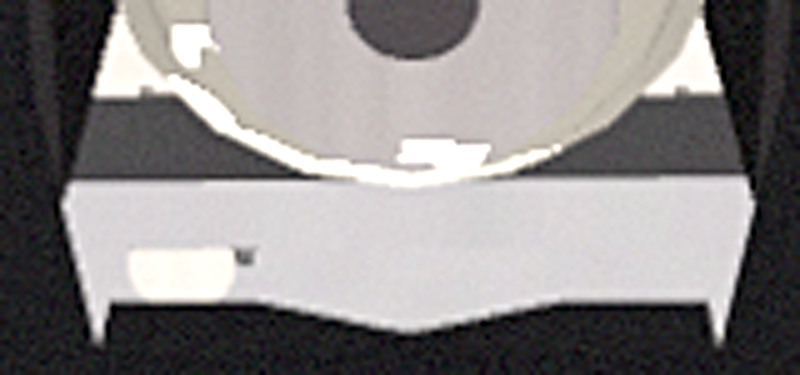

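Both edges now read flush, since the side rail closed by about one more pixel. I'll ease the load while keeping a light press into the corner, then open partially so the fingers clear the rails.

Request:
jog_arm(
  steps="-0.5 1 0.5 0 0 0 1; -1 2 1 0 0 0 1; -1.5 3 1.5 0 0 0 1; -2 4 2 0 0 0 1; -2 4 2 0 0 0 1; -2 4 2 0 0 0 1; -2 4 2 0 0 0 1; -2 4 2 0 0 0 1",
  squeeze=30,
)

```text
t: 13.42
tcp_pos: [650.6, -174.7, 27.5]
tcp_rot: [[-0.991, -0.136, -0.012], [-0.136, 0.991, 0.009], [0.011, 0.011, -1.0]]
ft_force: [-15.5, 8.6, 11.2]
width: 50.8
```

Request:
jog_arm(
  steps="-1 0 0.5 0 0 0 1; -2.5 0.5 1 0 0 0 1; -2.5 0.5 1 0 0 0 1; -2.5 0.5 1 0 0 0 0.38; -2.5 0.5 1 0 0 0 0.34; -2.5 0.5 1 0 0 0 0.3; -2.5 0.5 1 0 0 0 0.27; -2.5 0.5 1 0 0 0 0.27",
)

```text
t: 14.08
tcp_pos: [654.3, -179.4, 28.7]
tcp_rot: [[-0.991, -0.132, 0.001], [-0.132, 0.991, 0.0], [-0.001, 0.0, -1.0]]
ft_force: [-0.8, 1.6, -1.3]
width: 62.3
```

```bash
python3 look.py 7
```

```text
14.1833 [ 654.30529096 -179.40443481   28.73674822] [ 0.22111525  1.65559803 -0.78594966] 62.24112938154848
```

View pics/w7.png

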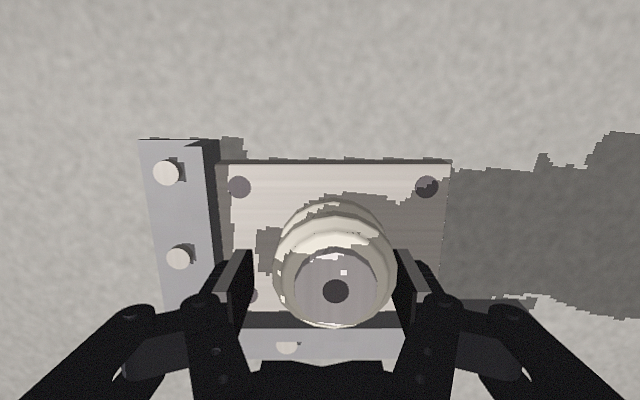

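The pads are free and the foot stays in place, but the post sits near the +y pad. I'll centre the gripper and then rise.

Request:
jog_arm(
  steps="-2 2.5 0 0 0 0 0.27; -3.7 4.6 0 0 0 0 0.27; -3.7 4.6 0 0 0 0 0.27; -3.7 4.6 2 0 0 0 0.27; -3.7 4.6 8 0 0 0 0.27; -3.7 4.6 16 0 0 0 0.27; -3.7 4.6 26 0 0 0 0.2; -3.7 4.6 40 0 0 0 0.1",
)

```text
t: 14.85
tcp_pos: [649.9, -174.8, 69.2]
tcp_rot: [[-0.991, -0.132, -0.001], [-0.132, 0.991, 0.0], [0.001, 0.0, -1.0]]
ft_force: [0.4, 0.1, -0.4]
width: 76.5
```

Request:
jog_arm(
  steps="-5 0 10 0 0 0 0; -15 0 25 0 0 0 0; -30 0 40 0 0 0 0; -50 0 60 0 0 0 0; -75 0 80 0 0 0 0; -100 0 100 0 0 0 0; -120 0 110 0 0 0 0; -120 0 110 0 0 0 0",
)

```text
t: 15.52
tcp_pos: [528.9, -175.6, 184.3]
tcp_rot: [[-0.991, -0.13, 0.005], [-0.13, 0.991, -0.003], [-0.005, -0.004, -1.0]]
ft_force: [1.2, -0.9, -0.1]
width: 85.3
```

```bash
python3 look.py 8; python3 -c "
import pickle,cv2
d=pickle.load(open('d8.pkl','rb'))
cv2.imwrite('pics/s8f.png',d['scene']['pixels'][:,:,::-1])"
```

```text
15.6167 [ 530.58580595 -175.3322836   180.81925273] [-0.35310118 -0.01095862  0.57419445] 85.70508936950965
```

View pics/w8.png

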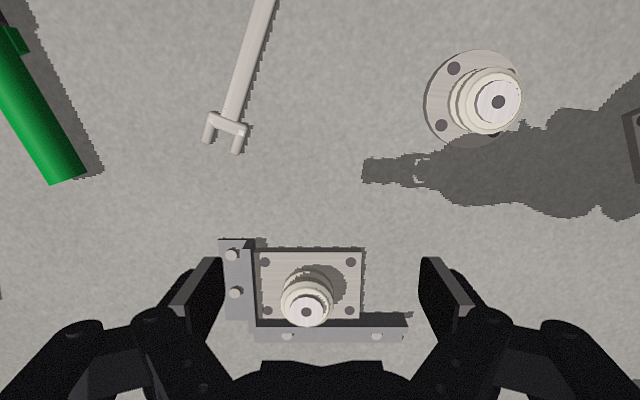

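View pics/s8f.png

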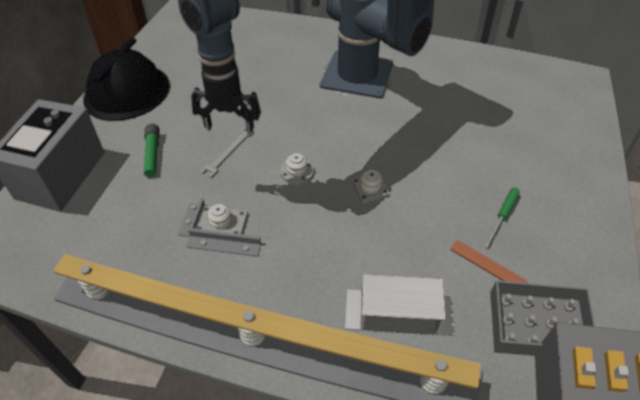

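View pics/s8.png

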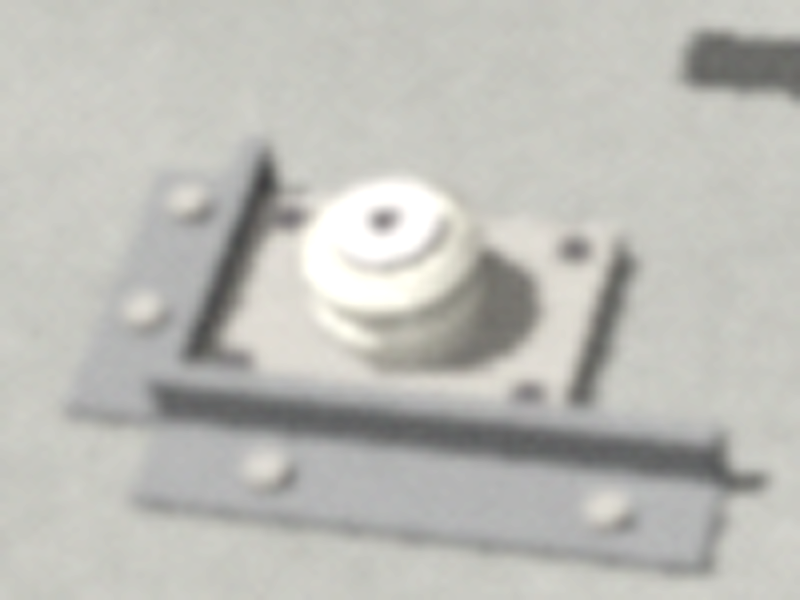

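Wrist view: the foot is seated at (255–365, 248–320) against the side rail on the left and the far rail below. I'll measure the gaps in this unobstructed view.

```bash
python3 - <<'E'
import pickle,cv2
from h import *
p=pickle.load(open("d8.pkl","rb"))["wrist"]["pixels"][:,:,::-1]
cv2.imwrite("pics/w8c.png",np.clip(cv2.resize(p[230:350,215:415],None,fx=4,fy=5,interpolation=cv2.INTER_CUBIC).astype(float)*1.4,0,255).astype('uint8'))
E
```

```text
(no output)
```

View pics/w8c.png

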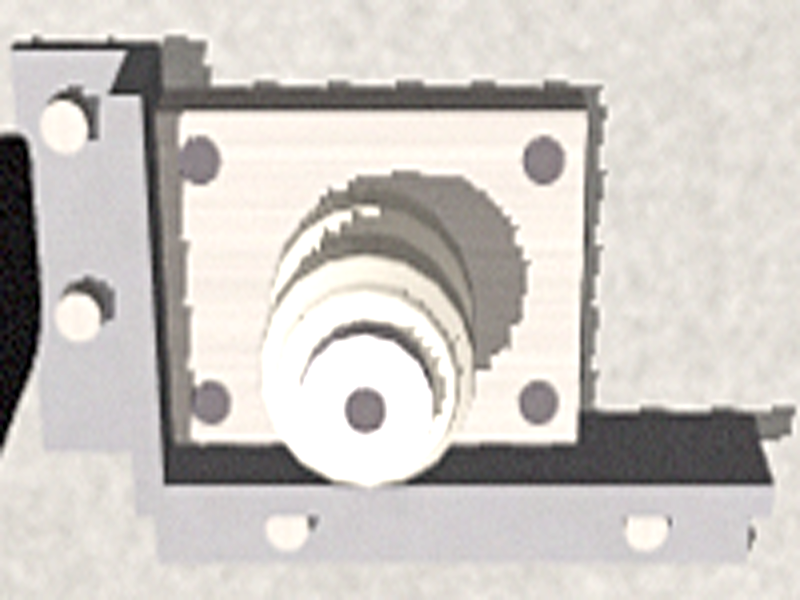

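```bash
python3 - <<'E'
import pickle
from h import *
D=pickle.load(open("d8.pkl","rb"));d=D["wrist"]
m=lambda q:[(215+(x+.5)/4-.5,230+(y+.5)/5-.5) for x,y in q]
def A(q):
    v=q[1]-q[0];return np.degrees(np.arctan2(v[1],v[0])).round(2)
def gap(A,C):
    v=(A[1]-A[0])/np.linalg.norm(A[1]-A[0]);n=np.array([-v[1],v[0],0]);return [round(float((c-A[0])@n),2) for c in C]
F=cast(d,m([(165,485),(772,485)]),25);f=cast(d,m([(178,444),(577,443)]),12)
S=cast(d,m([(142,97),(165,484)]),25);s=cast(d,m([(157,110),(177,442)]),12)
print("far",A(F),A(f),gap(F,f));print("side",A(S),A(s),gap(S,s))
h=cast(d,m([(200,160),(544,160),(539,402),(211,402)]),12)
print("holes",A(h[[0,1]]),A(h[[3,2]]),A(h[[0,3]]),A(h[[1,2]]),h.mean(0))
c=F[0];u=(F[1]-F[0])/np.linalg.norm(F[1]-F[0]);e=h.mean(0)-c
print("centre in stop: y",e@u,"x",e@np.array([u[1],-u[0],0]))
T=np.array
E
```

```text
far 97.69 97.81 [0.21, 0.42]
side 7.75 7.98 [0.47, 0.8]
holes 97.63 97.66 7.55 7.71 [ 649.86175397 -174.05891125   12.        ]
centre in stop: y 54.62644051518942 x -39.8386236311192
```

```bash
python3 - <<'E'
import pickle,cv2,numpy as np
from rig import manip
a=pickle.load(open("d0.pkl","rb"))["scene"]["pixels"];b=pickle.load(open("d8.pkl","rb"))["scene"]["pixels"]
for n,(x,y) in(("round",(296,166)),("square",(371,184))):
    g=[cv2.cvtColor(i,cv2.COLOR_RGB2GRAY) for i in(a,b)]
    t=g[0][y-16:y+16,x-18:x+18];r=cv2.matchTemplate(g[1][y-24:y+24,x-26:x+26],t,cv2.TM_CCOEFF_NORMED)
    _,v,_,l=cv2.minMaxLoc(r);print(n,v,l[0]-8,l[1]-8)
print(manip.finish_job())
E
```

```text
round 0.886802613735199 0 0
square 0.3789912462234497 1 1
the job is handed in; nothing more can be done
None
```

I gripped the oblong-footed insulator low on its post and slid it along the bench with a light downward press. I pushed it against the far rail and then the side rail, let go and backed the arm off. The job was handed in soon after t = 15.6 s, within the 43 s limit.

**Seating:** in the last wrist picture the foot centre came out at stop x = −39.8, y = +54.6 mm (ideal −40, +55), and the hole pattern was square to the stop within about 0.2°. Tracing the edges directly gave slightly larger gaps: 0.2–0.4 mm at the far rail and 0.5–0.8 mm at the side rail. The two methods disagree by a few tenths of a millimetre to about 1 mm, so I read the foot as flush but cannot rule out a gap below 1 mm at the side rail.

**Forces:** no reading taken at the end of a move passed about 40 N at the wrist. The largest was during the last push along the side rail, when the tool also tilted about 2°. I did not check directly whether the foot's edge lifted at that moment.

**Other insulators:** the round one had not moved in the scene picture (0 px). For the square one the match was poor (0.38, 1 px offset) because the arm's shadow fell across it. It looked unmoved by eye, and the slide was planned to pass well clear of it.

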